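Hang the ear defenders on the bar

TASK

The ear defenders have been left standing on the bench under the low parts shelf. Bring them out and hang them on the T-shaped stand: headband over the bar, one cup on each side of it, squarely across the bar and hanging upright and still. The bar is clamped at no known height, so feel the band settle on it, gently, before you let go (do not drop them on), and leave the other things on the bench where they are.

Things in the scene. Friction and masses are not known exactly. Their poses are not given: they have to be found in the camera images.
- earmuffs: Ear defenders standing on two grey cups, 0.26 kg. Origin: between the cups' feet; z up, x cup to cup, y across the band. Cups |x| 40-82 (gap 80), 72 wide in y, 84 high. Black band 30 wide (y), 8 thick, arch in xz, mid-line (x,z): (+-74,75) (+-68,107) (+-52,134) (+-28,152) (0,158). Front and back alike. Fingers reaching below the crown would meet the bar first; on the band's slope they clear it.
- rack: Low aluminium shelf above the ear defenders, fixed. Origin on the bench, front to -x. Board x -50 to 130, y -160 to 160, underside at 285; blue bins on it up to 358. Two 30 mm square posts at x 115, y +-145; otherwise open all round. No room under it for an upright gripper.
- stand: T stand, fixed. Origin on the bench, centre of its round blue base (radius 100, 10 thick). Post on its axis: radius 17 up to 115, collar 20 to 133, then 11. Steel bar, diameter 20, along its y from -140 to 140 at x = 0, rubber end stops 28 in diameter, 8 long. Bar height is adjustable and not reported: its axis is 180 to 215 above the bench.
- bin: Loose blue open bin 130 x 85 x 65 high under the shelf beside the ear defenders, origin under its centre. Leave alone.
- bottle: White bottle, 56 diameter, 150 high, standing behind the stand, origin under its centre. Leave alone.
- screwdriver: Screwdriver lying on the bench, about 200 long, origin on the bench near its middle. Leave alone.
- tape: Cardboard roll 104 diameter, 48 high, origin under its centre. Leave alone.

How it is judged:
By the outcome, as a careful person would: the job done as asked, in the order asked, and still so for the second after the job is handed in, with the robot touching nothing.
It also fails if it takes over 69 s, if anything falls off the work surface, if the arm or the gripper's body presses on something with over 40 N, if the wrist force passes 120 N, or if a joint passes its speed limit or range.

ROBOT

A 6-joint arm with a two-finger parallel gripper is mounted at the origin on the work surface. World frame = base frame: x ahead of the robot, y to its left, z up, the work surface at z = 0. Lengths are in m, angles in degrees, forces in N, time in s.
With the tool pointing down it reaches from about 0.375 to 0.9 m from the base axis. Payload 3.1 kg.
Tool frame: the origin (TCP) lies between the finger pads; the fingertips stand 11 mm ahead of it and the grasp point (between the pads) lies 8 mm behind it; z points along the fingers, y is the line along which they close (so a half turn about z gives the same grasp; the last joint's range is limited). The gripper opens to 87 mm and grips with 3 to 60 N. Pads are 19 mm wide; open, the fingers measure 117 mm over their backs; the gripper's body (75 mm by 190 mm) begins 51 mm behind the grasp point.
Start: joints at [-82.706, 30.224, 82.088, -0, 67.689, -10.227], TCP at [0.188, -0.596, 0.234] pointing down, gripper open.
Joint ranges: [-176.69, 176.69], [-43.24, 126.21], [12.49, 139.97], [-82, 262], [0, 151.66], [-163.58, 163.58]. Speed limits (degrees/s): [159.86, 159.86, 180, 180, 180, 180].

INTERFACE

Orientations are given as a 3x3 rotation matrix whose columns are the frame's x, y, z axes.
In Python, from rig import bot, viewer, workorder, models gives the robot as it stands.
- The arm moves only by the shell command python3 -m jog 'ROWS'. ROWS is JSON, a list of rows, each a list of 7 numbers: the opening, from 0 (shut) to 1 (fully open), then the shift along the tool's x, y, z in m, then the turn, a rotation vector about the tool's x, y, z in degrees. In form: [[claw, x, y, z, ax, ay, az], ...]. A call has 1 to 20 rows; each row is the pose to reach, as a shift and turn from the pose commanded when the call began, along the tool's axes at that moment; what a row does not reach only later rows make up. A row lasts 1/8 s, in which the tool goes at most 62.5 mm and 10.7 degrees, less where a joint would pass 70% of its speed; a pose out of reach is approached as far as the arm can. A call with a gripper value outside its range is refused whole. The fingers move at their own pace and stop on an object; the grip force is fixed at half the most. Time passes only in rows, so rows that repeat a pose let the fingers close. It gives the time, the measured TCP pose, the force, the opening and the grip force at its end, in the units of the state.
- bot.read_state(): the state, without advancing time (a new reading comes with each control period).
- viewer.capture(name): name is "scene" or "top" or "wrist"; returns (picture, depth): 400x640x3 uint8, blue, green, red; 400x640 float32, m along the optical axis (not along the pixel's ray), 0 where there is no reading.
- viewer.camera_info(name): a dict with "fx", "fy", "cx", "cy" (pixels), "dist_coeffs" ([k1, k2, p1, p2, k3] as OpenCV has them; the pictures are not rectified), "world_to_cam" (4x4, takes a point from world to camera coordinates). Camera axes: x right, y down, z forward; pixel columns grow to the right and rows downward; lengths in m; the calibration is good to about 2 mm. A picture is of the moment at which its call begins: read the wrist's pose just before it. camera_info takes no time and is no camera call; for the wrist camera it gives the pose at the moment of the call.
- workorder.hand_in(): hands the job in; it is judged then, once.
Trained networks look in the newest picture that a camera, given by its name, has taken for a name from the list of things; names that differ only in an ending like _2 or _b are one class to them, and where a whole thing is asked for, a point or a joint stands for the part that bears it (a point fixed in the world has none). Each returns a list of dicts, best first, with "p" (0 to 1); they miss things now and then, are a little off and sometimes report something else, mostly with a low value. They report only what shows in the picture. A call takes as long as a camera call.
- models.outline_of(camera, thing): "mask" (400x640 bool, what is visible of it).
- models.tip_of(camera, thing): "xyz" ([x, y, z] in m, in world coordinates, good to about 4 mm: a listed point, or the origin of a listed thing).
The state is a dict: "time_s": time; "joint_positions": joint angles; "qvel": joint speeds; "tau": joint torques, N m; "position": TCP position; "tcp_rot": TCP orientation; "force": force on the tool from outside, world axes, zero at the start; "moment": the same for the moment, N m; "opening": opening from 0.0 (shut) to 1.0 (fully open); "grasp_force": force on a finger pad.
Only numpy, scipy, OpenCV 4.12 (cv2) and the standard library are available. Lean on these libraries where they do the work, as an engineer would, in place of code of your own. Each camera call takes 0.05 s, during which the arm holds its last target. There are 200 camera calls.

## Working session

There is one attempt and no reset: what is moved stays moved. The work goes in short steps, Python scripts to look and compute and a shell command to move; the robot and the scene stay as the last step left them, time stands still between calls to the robot, and variables do not carry over. Pictures are saved under pics/ and viewed, at most 10 in all, crops included, and the job is handed in when it is done.

```bash
mkdir -p pics; ls; python3 - <<'E'
from rig import bot,viewer,models
import cv2,numpy as np
s=bot.read_state();print(s)
for c in ("scene","top"):
    im,d=viewer.capture(c);cv2.imwrite(f"pics/{c}0.png",im)
    for t in ("earmuffs","rack","stand","bin","bottle","screwdriver","tape"):
        print(c,t,[(np.round(r["xyz"],3),round(r["p"],2)) for r in models.tip_of(c,t)[:2]])
E
```

```text
pics
{'time_s': 0.0, 'joint_positions': array([-8.27081643e+01,  3.02794465e+01,  8.21550430e+01, -4.20331535e-05,
        6.76892636e+01, -1.02279013e+01]), 'qvel': array([-0.08924409,  0.04046049,  0.06583051,  0.00259103, -0.11063158,
       -0.02862419]), 'tau': array([ 4.77675821e-04, -4.40037096e+01, -1.76591957e+01,  6.32157968e-02,
        5.84287383e-02, -1.77955662e-04]), 'position': array([ 0.18807807, -0.59529821,  0.23257391]), 'tcp_rot': array([[ 9.53613277e-01,  3.01034288e-01, -2.74814435e-04],
       [ 3.01034170e-01, -9.53610947e-01,  2.14234308e-03],
       [ 3.82852669e-04, -2.12569534e-03, -9.99997667e-01]]), 'force': array([-0.82421956, -0.59077339, -0.21548405]), 'moment': array([-0.04293261,  0.07006805,  0.03431705]), 'grasp_force': 0.0, 'opening': 1.0002411581449557}
scene earmuffs [(array([0.581, 0.156, 0.004]), 0.56)]
scene rack []
scene stand [(array([ 0.634, -0.267, -0.002]), 0.64)]
scene bin [(array([0.595, 0.336, 0.001]), 0.58)]
scene bottle [(array([ 0.758, -0.311, -0.001]), 0.96)]
scene screwdriver [(array([ 0.48 , -0.024,  0.001]), 0.6)]
scene tape []
top earmuffs [(array([ 0.582,  0.159, -0.001]), 0.63)]
top rack []
top stand [(array([ 0.63 , -0.267,  0.001]), 0.65), (array([0.594, 0.34 , 0.   ]), 0.35)]
top bin [(array([0.594, 0.333, 0.001]), 0.66)]
top bottle [(array([ 0.762, -0.31 ,  0.001]), 0.85)]
top screwdriver [(array([ 0.475, -0.02 , -0.001]), 0.71)]
top tape []
```

View pics/scene0.png

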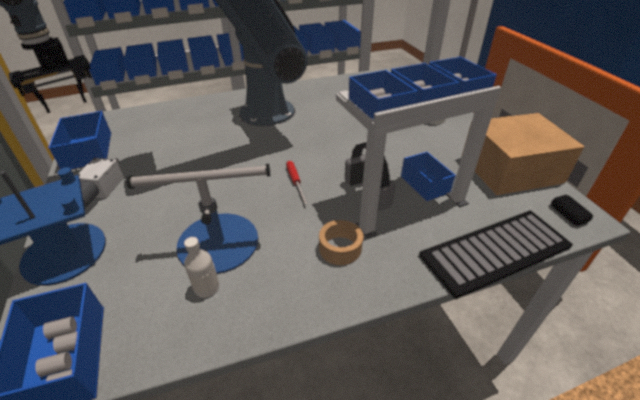

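View pics/top0.png

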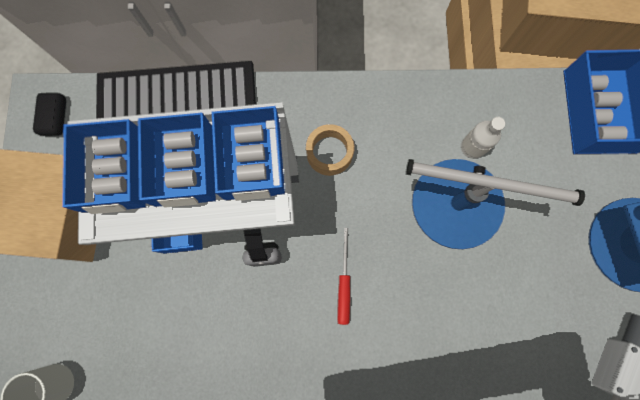

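The scene view shows the ear defenders at about (365,170) under the shelf, the bar from (130,182) to (268,170), and the tape at (341,242). The top view shows the bar ends at (410,167) and (581,198), and the front cup sticking out at (262,255) beyond the shelf's front edge. Next I'll measure with depth.

```bash
cat > h.py <<'E'
import numpy as np,cv2
from rig import bot,viewer,models
def cloud(cam,d,mask,info=None):
    i=info or viewer.camera_info(cam)
    K=np.array([[i["fx"],0,i["cx"]],[0,i["fy"],i["cy"]],[0,0,1]])
    v,u=np.nonzero(mask&(d>0)); z=d[v,u]
    p=cv2.undistortPoints(np.c_[u,v].astype(float)[:,None],K,np.array(i["dist_coeffs"],float))[:,0]
    pc=np.c_[p*z[:,None],z]; T=np.linalg.inv(i["world_to_cam"])
    return pc@T[:3,:3].T+T[:3,3]
E
python3 - <<'E'
from h import *
np.set_printoptions(precision=4,suppress=True)
out={}
for c in ("scene","top"):
    im,d=viewer.capture(c)
    P=cloud(c,d,np.ones(d.shape,bool))
    print(c,"bench z",np.median(P[(abs(P[:,0]-.45)<.05)&(abs(P[:,1])<.2)][:,2]))
    # bar
    m=(P[:,2]>.15)&(P[:,2]<.26)&(np.hypot(P[:,0]-.632,P[:,1]+.267)<.17)
    B=P[m]; ce=B.mean(0); w=np.linalg.svd(B-ce,full_matrices=False)[2][0]
    t=(B-ce)@w; print(c,"bar n",len(B),"mean",ce,"dir",w,"ang",np.degrees(np.arctan2(w[1],w[0])),"t",t.min(),t.max(),"mid",ce+w*(t.min()+t.max())/2,"z95",np.percentile(B[:,2],[5,50,95]))
    # rack board
    m=(P[:,2]>.27)&(P[:,2]<.38)&(P[:,0]>.4)&(P[:,1]>-.05)&(P[:,1]<.6)
    R=P[m]; print(c,"rack",len(R),cv2.minAreaRect(R[:,:2].astype(np.float32)),np.percentile(R[:,2],[1,50,99]))
    R=P[m&(P[:,2]<.30)]; 
    if len(R)>20: print(c,"board",cv2.boxPoints(cv2.minAreaRect(R[:,:2].astype(np.float32))),np.median(R[:,2]))
    r=models.outline_of(c,"earmuffs")
    for k in r[:1]:
        M=k["mask"];E=cloud(c,d,M); 
        print(c,"muff",k["p"],M.sum(),len(E),E.min(0),E.max(0)); out[c]=E
    for t in ("rack","tape"): print(t,[(x["xyz"],x["p"]) for x in models.tip_of(c,t)])
np.savez("muff.npz",**out)
E
```

```text
scene bench z -0.0007226374441926531
scene bar n 1629 mean [ 0.6381 -0.2738  0.2065] dir [-0.1967 -0.9805  0.0011] ang -101.34275682391346 t -0.15051053388171434 0.14553567235618903 mid [ 0.6386 -0.2713  0.2065] z95 [0.1671 0.2115 0.2175]
scene rack 8571 ((0.6271806359291077, 0.2334388792514801), (0.18182621896266937, 0.3228829503059387), 3.967808961868286) [0.2758 0.3319 0.3584]
scene board [[0.5481 0.0676]
 [0.6927 0.0024]
 [0.8426 0.3352]
 [0.6981 0.4003]] 0.29155154936943817
rack []
tape [([0.7476, 0.0117, -0.0039], 0.67)]
top bench z -0.00036830258459186194
top bar n 2287 mean [ 0.6269 -0.2702  0.2116] dir [-0.1946 -0.9809  0.0018] ang -101.22199602950359 t -0.1507912790960827 0.14648382835649942 mid [ 0.6274 -0.268   0.2116] z95 [0.1955 0.2144 0.2181]
top rack 27354 ((0.6217034459114075, 0.23503753542900085), (0.18117700517177582, 0.32106345891952515), 5.012730598449707) [0.2977 0.3186 0.3584]
top board [[0.5176 0.3852]
 [0.5455 0.0672]
 [0.723  0.0828]
 [0.6952 0.4007]] 0.2954320293177282
top muff 0.58 1050 1046 [ 0.4941  0.1144 -0.0022] [0.5638 0.1978 0.2888]
rack []
tape [([0.7497, 0.0094, -0.001], 0.91), ([0.4765, -0.0193, -0.0014], 0.46)]
```

```bash
cat >> h.py <<'E'
ML=np.array([(-74,75),(-68,107),(-52,134),(-28,152),(0,158),(28,152),(52,134),(68,107),(74,75)])/1000.
def box(p,c,h):
    q=abs(p-c)-h; return np.linalg.norm(np.maximum(q,0),axis=1)+np.minimum(q.max(1),0)
def sdf(L):
    s=np.c_[box(L,[.061,0,.042],[.021,.036,.042]),box(L,[-.061,0,.042],[.021,.036,.042])].min(1)
    a,b=ML[:-1],ML[1:]; p=L[:,None,[0,2]]; t=np.clip(((p-a)*(b-a)).sum(2)/((b-a)**2).sum(1),0,1)
    dd=np.linalg.norm(p-a-t[...,None]*(b-a),axis=2).min(1)
    q=np.c_[dd-.004,abs(L[:,1])-.015]
    return np.minimum(s,np.linalg.norm(np.maximum(q,0),axis=1)+np.minimum(q.max(1),0))
def fit(P,x0,dz=0):
    from scipy.optimize import least_squares
    def res(v):
        c,s=np.cos(v[2]),np.sin(v[2]); d=P[:,:2]-v[:2]
        return sdf(np.c_[d@[c,s],d@[-s,c],P[:,2]-dz])
    best=None
    for y in np.radians([-30,-10,10,30]):
        r=least_squares(res,[*x0,y],loss="soft_l1",f_scale=.003)
        if best is None or r.cost<best.cost: best=r
    v=best.x; return v[:2],np.degrees(v[2]),np.median(abs(res(v))),len(P)
def near(P,c,r=.11,z0=.012,z1=.2): return P[(np.hypot(*(P[:,:2]-c).T)<r)&(P[:,2]>z0)&(P[:,2]<z1)]
E
python3 - <<'E'
from h import *
al=[]
for c in ("scene","top"):
    im,d=viewer.capture(c); P=near(cloud(c,d,np.ones(d.shape,bool)),[.582,.157])
    print(c,fit(P,[.582,.157]),P.min(0),P.max(0)); al.append(P)
print(fit(np.vstack(al),[.582,.157]))
E
```

```text
scene (array([0.58028064, 0.15850504]), np.float64(6.314078253377044), np.float64(0.001070241322383134), 1177) [0.50657039 0.11248461 0.01203908] [0.6666715  0.19667017 0.15969946]
top (array([0.57849853, 0.15708316]), np.float64(3.8896969915388935), np.float64(0.0011973472694298583), 1047) [0.49396518 0.11456447 0.01365176] [0.55617492 0.18632636 0.159404  ]
(array([0.57966535, 0.15875404]), np.float64(6.218708603564289), np.float64(0.0013724073702977534), 2224)
```

```bash
python3 -m jog '[[1,0,0,-0.06,0,0,0],[1,0,0,-0.12,0,0,0],[1,0.05,-0.03,-0.16,0,0,0],[1,0.10,-0.06,-0.16,0,0,5],[1,0.15,-0.10,-0.16,0,0,10],[1,0.20,-0.14,-0.16,0,0,17],[1,0.25,-0.18,-0.16,0,0,17],[1,0.29,-0.22,-0.16,0,0,17]]'
```

```text
time_s: 2.3
position: [0.3989, -0.2984, 0.3937]
tcp_rot: [[1.0, 0.009, 0.001], [0.009, -1.0, -0.001], [0.001, 0.001, -1.0]]
force: [0.8, -0.2, 0.3]
opening: 1.002
grasp_force: 0.0
```

```bash
python3 -m jog '[[1,0,-0.06,0,0,0,0],[1,0,-0.12,0,0,0,0],[1,0,-0.18,0.02,0,0,0],[1,0,-0.24,0.04,0.5,9,-1.1],[1,0,-0.30,0.06,0.9,18,-2.3],[1,0.0,-0.36,0.08,1.4,27,-3.4],[1,0.0,-0.41,0.10,1.9,36,-4.6],[1,0.02,-0.445,0.13,2.35,45,-5.7],[1,0.05,-0.445,0.16,2.35,45,-5.7],[1,0.073,-0.445,0.188,2.35,45,-5.7],[1,0.073,-0.445,0.188,2.35,45,-5.7]]'
python3 - <<'E'
from h import *
print(bot.read_state()["joint_positions"])
im,d=viewer.capture("wrist"); i=viewer.camera_info("wrist"); cv2.imwrite("pics/w1.png",im)
P=near(cloud("wrist",d,np.ones(d.shape,bool),i),[.582,.157]); print(fit(P,[.58,.158]),P.min(0),P.max(0))
print([(r["xyz"],r["p"]) for r in models.tip_of("wrist","earmuffs")])
E
```

```text
time_s: 3.68
position: [0.4168, 0.173, 0.263]
tcp_rot: [[0.762, 0.177, 0.623], [0.084, -0.981, 0.176], [0.642, -0.082, -0.762]]
force: [0.2, 0.7, 0.4]
opening: 1.002
grasp_force: 0.0
[  2.47208884   6.65720392 132.43844583  81.10960243   8.6689548
   6.01082608]
(array([0.57989945, 0.154856  ]), np.float64(6.133227205741827), np.float64(0.0009924774378731115), 5742) [0.49466404 0.11389275 0.01201911] [0.65826362 0.19839495 0.16202022]
[([0.5811, 0.159, 0.0011], 0.83)]
```

View pics/w1.png

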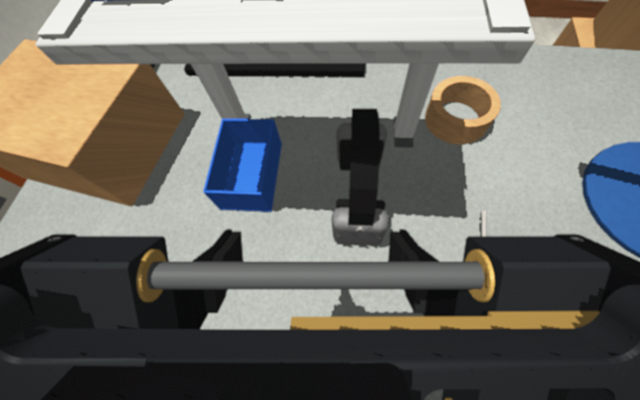

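The wrist view shows the band crown at (364,120), the front cup at (360,222), the bin at (243,165) well to the left, and the shelf's front edge running along row 55. The arm is close to its wrist singularity here. Before choosing a smaller tilt I'll check where the camera sits on the tool.

```bash
python3 - <<'E'
from h import *
s=bot.read_state();i=viewer.camera_info("wrist");T=np.linalg.inv(i["world_to_cam"])
R=s["tcp_rot"];print(R.T@(T[:3,3]-s["position"]),R.T@T[:3,2],s["position"],s["joint_positions"])
im,d=viewer.capture("wrist")
P=cloud("wrist",d,np.ones(d.shape,bool))
B=P[(P[:,2]>.25)&(P[:,2]<.31)&(P[:,0]>.48)&(P[:,1]>-.05)];print(cv2.boxPoints(cv2.minAreaRect(B[:,:2].astype(np.float32))),np.percentile(B[:,2],[2,50,98]))
E
```

```text
[ 7.40829716e-02 -1.07370874e-04 -1.51527993e-01] [-2.70010488e-01  3.08228168e-04  9.62857332e-01] [0.41655891 0.17238687 0.2622148 ] [  2.42900183   6.71894696 132.45165639  80.6798678    8.62521585
   6.54465907]
[[0.5183661  0.38462782]
 [0.54501164 0.06591024]
 [0.59182584 0.06982401]
 [0.5651803  0.38854158]] [0.28794562 0.30351385 0.30806076]
```

```bash
cat >> h.py <<'E'
from scipy.spatial.transform import Rotation as Ro
def Rt(yaw,tilt): # tool: y right, tilted forward, azimuth yaw
    return Ro.from_euler("z",yaw,degrees=True).as_matrix()@np.array([[1,0,0],[0,-1,0],[0,0,-1.]])@Ro.from_euler("y",tilt,degrees=True).as_matrix()
def rel(*targets,base=None):
    s=bot.read_state(); p,R=base or (s["position"],s["tcp_rot"])
    for q,yaw,tilt in targets:
        D=Rt(yaw,tilt); print(np.round(R.T@(np.array(q)-p),4),np.round(Ro.from_matrix(R.T@D).as_rotvec(degrees=True),1))
E
python3 - <<'E'
from h import *
rel(([.44,.10,.30],6,30))
A=(np.array([.44,.10,.30]),Rt(6,30))
rel(([.5,.149,.20],6,45),([.5,.149,.177],6,45),([.542,.154,.135],6,45),base=A)
E
```

```text
[ 0.0358  0.0717 -0.0265] [-6.1 -9.8  0.7]
[ 0.0061 -0.0425  0.119 ] [ 0. 15. -0.]
[-0.0054 -0.0425  0.1389] [ 0. 15. -0.]
[ 0.0102 -0.043   0.1964] [ 0. 15. -0.]
```

```bash
python3 -m jog '[[1,0.018,0.036,-0.013,-3,-5,0.4],[1,0.036,0.072,-0.026,-6.1,-9.8,0.7],[1,0.036,0.072,-0.026,-6.1,-9.8,0.7],[1,0.036,0.072,-0.026,-6.1,-9.8,0.7],[1,0.036,0.072,-0.026,-6.1,-9.8,0.7]]'
python3 - <<'E'
from h import *
print(bot.read_state()["joint_positions"])
rel(([.44,.10,.30],6,30),([.5,.149,.20],6,45),([.5,.149,.177],6,45),([.542,.154,.135],6,45))
E
```

```text
time_s: 4.45
position: [0.4423, 0.0975, 0.3023]
tcp_rot: [[0.859, 0.102, 0.502], [0.09, -0.995, 0.047], [0.504, 0.005, -0.864]]
force: [-0.5, 0.7, 0.1]
opening: 1.0
grasp_force: 0.0
[ -5.41377527   1.44567035 120.79273139  11.43918304  28.40653089
  70.03464495]
[-0.0029 -0.0027  0.0009] [ 0.3 -0.3 -0. ]
[ 0.0027 -0.0459  0.1197] [ 0.3 14.7  0. ]
[-0.0089 -0.046   0.1396] [ 0.3 14.7  0. ]
[ 0.0064 -0.0469  0.1972] [ 0.3 14.7  0. ]
```

```bash
python3 -m jog '[[1,-0.003,-0.015,0.03,0.1,3,0],[1,0,-0.03,0.06,0.2,6,0],[1,0,-0.046,0.09,0.3,9,0],[1,0.003,-0.046,0.12,0.3,12,0],[1,0.003,-0.046,0.12,0.3,14.7,0],[1,-0.009,-0.046,0.14,0.3,14.7,0],[1,-0.009,-0.046,0.14,0.3,14.7,0],[1,-0.009,-0.046,0.14,0.3,14.7,0]]'
python3 - <<'E'
from h import *
print(bot.read_state()["joint_positions"])
im,d=viewer.capture("wrist")
P=near(cloud("wrist",d,np.ones(d.shape,bool)),[.582,.157]); print(fit(P,[.58,.158]),P.max(0))
rel(([.5,.149,.177],6,45),([.542,.154,.135],6,45))
E
```

```text
time_s: 5.45
position: [0.4702, 0.1976, 0.1929]
tcp_rot: [[0.792, 0.207, 0.574], [0.071, -0.966, 0.249], [0.606, -0.157, -0.78]]
force: [0.1, 1.3, -0.3]
opening: 0.999
grasp_force: 0.0
[  2.48042471  21.66965758 129.4789052  121.20291578  15.19784517
 -34.27016246]
(array([0.58001996, 0.15368426]), np.float64(5.592204632309651), np.float64(0.0008776721016896325), 9162) [0.65831858 0.19760755 0.19996099]
[0.0109 0.0547 0.0167] [-10.7   7.6  -1.5]
[0.0191 0.065  0.0748] [-10.7   7.6  -1.5]
```

The wrist singularity is in the way at 45°. A tilt of about 25° with the camera turned to the underside clears the shelf and keeps the wrist well conditioned. I'll back up, go upright and flip.

```bash
python3 - <<'E'
from h import *
rel(([.44,.14,.27],6,30),([.44,.10,.32],6,10))
E
```

```text
[ 0.0191  0.0366 -0.0926] [-10.8  -7.3  -0.1]
[ 0.0465  0.0674 -0.1415] [-10.7 -27.3   1.8]
```

```bash
python3 -m jog '[[1,0.01,0.018,-0.045,-5,-4,0],[1,0.019,0.037,-0.093,-10.8,-7.3,0],[1,0.033,0.052,-0.117,-10.8,-17,1],[1,0.0465,0.067,-0.1415,-10.7,-27.3,1.8],[1,0.0465,0.067,-0.1415,-10.7,-27.3,1.8],[1,0.0465,0.067,-0.1415,-10.7,-27.3,1.8],[1,0.0465,0.067,-0.1415,-10.7,-27.3,1.8],[1,0.0465,0.067,-0.1415,-10.7,-27.3,1.8]]'
python3 - <<'E'
from h import *
print(bot.read_state()["joint_positions"])
rel(([.46,.10,.32],6,0))
E
```

```text
time_s: 6.5
position: [0.44, 0.0964, 0.3237]
tcp_rot: [[0.98, 0.097, 0.174], [0.097, -0.995, 0.006], [0.174, 0.011, -0.985]]
force: [-0.3, 1.3, -1.0]
opening: 1.003
grasp_force: 0.0
[ -2.42004425   5.71525726 105.05620866   0.89087049  59.22597621
  81.58209685]
[ 0.0193 -0.0016  0.0072] [  0.7 -10.   -0.4]
```

```bash
python3 -m jog '[[1,0,0,0,0,0,-10],[1,0,0,0,0,0,-20],[1,0,0,0,0,0,-30],[1,0,0,0,0,0,-40],[1,0,0,0,0,0,-50],[1,0,0,0,0,0,-60],[1,0,0,0,0,0,-70],[1,0,0,0,0,0,-80],[1,0,0,0,0,0,-90],[1,0,0,0,0,0,-100],[1,0,0,0,0,0,-110],[1,0,0,0,0,0,-120],[1,0,0,0,0,0,-130],[1,0,0,0,0,0,-140],[1,0,0,0,0,0,-150],[1,0,0,0,0,0,-160],[1,0,0,0,0,0,-170],[1,0,0,0,0,0,-180],[1,0,0,0,0,0,-180]]'
python3 - <<'E'
from h import *
print(bot.read_state()["joint_positions"])
# grasp pt local (-46,139), tilt 25, tcp 8 mm ahead
c=np.array([.580,.156]);u=np.array([np.cos(np.radians(6)),np.sin(np.radians(6))])
tz=np.array([np.sin(np.radians(25)),-np.cos(np.radians(25))])
def W(l): return [*(c+u*l[0]),l[1]]
g=np.array([-.046,.139])+.008*tz
print(W(g),W(g-.07*tz))
rel((W(g-.13*tz),186,-25),(W(g-.07*tz),186,-25),(W(g),186,-25))
E
```

```text
time_s: 8.88
position: [0.4395, 0.0992, 0.3213]
tcp_rot: [[-0.98, -0.1, 0.173], [-0.099, 0.995, 0.014], [-0.174, -0.004, -0.985]]
force: [-0.4, -0.4, -0.1]
opening: 0.998
grasp_force: 0.0
[ -2.35943867   5.87865112 105.29087124   1.40547768  58.90494819
 -98.75479275]
[np.float64(0.5376144177305282), np.float64(0.15154509578927675), np.float64(0.13174953770370681)] [np.float64(0.5081931997026758), np.float64(0.1484528011678746), np.float64(0.1951910827962723)]
[-0.0348  0.0423  0.0788] [ -0.3 -15.   -0.2]
[-0.0503  0.0426  0.1367] [ -0.3 -15.   -0.2]
[-0.0684  0.043   0.2044] [ -0.3 -15.   -0.2]
```

```bash
python3 -m jog '[[1,-0.012,0.014,0.026,-0.1,-5,0],[1,-0.024,0.028,0.052,-0.2,-10,0],[1,-0.035,0.042,0.079,-0.3,-15,-0.2],[1,-0.043,0.043,0.108,-0.3,-15,-0.2],[1,-0.05,0.043,0.137,-0.3,-15,-0.2],[1,-0.05,0.043,0.137,-0.3,-15,-0.2],[1,-0.05,0.043,0.137,-0.3,-15,-0.2]]'
python3 - <<'E'
from h import *
print(bot.read_state()["joint_positions"])
im,d=viewer.capture("wrist");cv2.imwrite("pics/w2.png",im)
P=near(cloud("wrist",d,np.ones(d.shape,bool)),[.582,.157],z1=.165); print(fit(P,[.58,.156]),P.min(0),P.max(0))
im,d=viewer.capture("scene");cv2.imwrite("pics/s2.png",cv2.resize(im[60:260,220:540],None,fx=2,fy=2))
rel(([.5376,.1515,.1317],186,-25))
E
```

```text
time_s: 9.75
position: [0.5074, 0.1514, 0.1951]
tcp_rot: [[-0.901, -0.11, 0.419], [-0.097, 0.994, 0.051], [-0.422, 0.005, -0.906]]
force: [-0.9, -0.6, 0.7]
opening: 0.998
grasp_force: 0.0
[  3.74271519  20.4891483  116.11139845   4.24303267  18.50429371
 -96.21252823]
(array([0.58031374, 0.15628918]), np.float64(6.2065106938459715), np.float64(0.0007505862039372392), 9818) [0.495697   0.11358609 0.01209381] [0.66014359 0.19909324 0.15975929]
[-0.0001 -0.0036  0.0705] [0.4 0.  0.2]
```

View pics/w2.png

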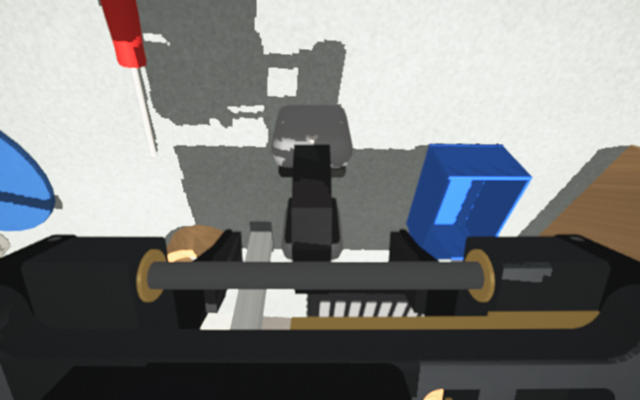

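The wrist view shows the band at (311,165) centred between the finger tips (columns 230 and 405), and the bin at (465,195) clear of the fingers. The fit agrees to within a millimetre, so I'll advance and close.

```bash
python3 -m jog '[[1,0,-0.002,0.018,0.2,0,0.2],[1,0,-0.0036,0.036,0.4,0,0.2],[1,0,-0.0036,0.054,0.4,0,0.2],[1,0,-0.0036,0.0705,0.4,0,0.2],[1,0,-0.0036,0.0705,0.4,0,0.2],[0.2,0,-0.0036,0.0705,0.4,0,0.2],[0.2,0,-0.0036,0.0705,0.4,0,0.2],[0.2,0,-0.0036,0.0705,0.4,0,0.2],[0,0,-0.0036,0.0705,0.4,0,0.2],[0,0,-0.0036,0.0705,0.4,0,0.2],[0,0,-0.0036,0.0705,0.4,0,0.2],[0,0,-0.0036,0.0705,0.4,0,0.2]]'
python3 - <<'E'
from h import *
print(bot.read_state()["joint_positions"])
im,d=viewer.capture("wrist")
P=near(cloud("wrist",d,np.ones(d.shape,bool)),[.582,.157],z1=.165); print(fit(P,[.58,.156]))
p=bot.read_state()["position"]
rel((p+[-.01,0,.015],186,-25),(p+[-.03,-.005,.04],186,-25),(p+[-.04,-.12,.05],180,-25),(p+[-.04,-.2,.06],175,-25))
E
```

```text
time_s: 11.35
position: [0.5371, 0.1517, 0.1302]
tcp_rot: [[-0.902, -0.105, 0.419], [-0.095, 0.994, 0.045], [-0.421, 0.0, -0.907]]
force: [0.6, 0.8, -0.1]
opening: 0.341
grasp_force: 30.0
[  3.77512767  29.84438888 115.42759456   5.6667792    9.88765486
 -97.61486414]
(array([0.57998726, 0.15639627]), np.float64(5.857882933839992), np.float64(0.0006029539905600817), 15857)
[ 0.0027  0.0011 -0.0178] [ 0.  -0.1  0. ]
[ 0.0107 -0.0018 -0.0491] [ 0.  -0.1  0. ]
[ 0.0264 -0.1151 -0.0675] [ 2.6 -0.1  5.5]
[ 0.0298 -0.1947 -0.0801] [ 4.7 -0.1 10. ]
```

```bash
python3 -m jog '[[0,0.001,0,-0.006,0,0,0],[0,0.002,0,-0.012,0,0,0],[0,0.003,0.001,-0.018,0,0,0],[0,0.006,-0.001,-0.033,0,0,0],[0,0.011,-0.002,-0.049,0,0,0],[0,0.011,-0.002,-0.049,0,0,0]]'
python3 - <<'E'
from h import *
print(bot.read_state()["joint_positions"])
im,d=viewer.capture("wrist");cv2.imwrite("pics/w3.png",im)
P=cloud("wrist",d,np.ones(d.shape,bool))
im,d=viewer.capture("scene");cv2.imwrite("pics/s3.png",cv2.resize(im[80:230,270:470],None,fx=4,fy=4))
E
```

```text
time_s: 12.15
position: [0.5058, 0.1463, 0.1713]
tcp_rot: [[-0.902, -0.105, 0.42], [-0.095, 0.994, 0.045], [-0.422, 0.0, -0.907]]
force: [0.1, -0.7, -2.7]
opening: 0.334
grasp_force: 30.0
[  3.28922261  23.21257973 117.84138325   4.83204596  14.06037408
 -97.1626037 ]
```

View pics/s3.png

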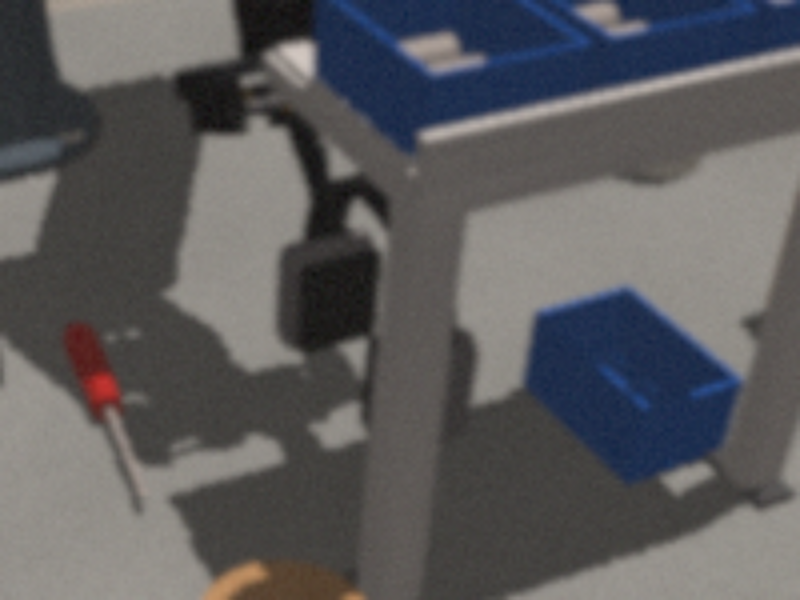

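The scene crop shows the near cup at (330,290) lifted and the far cup at (420,380) hanging lower, so the muffs may have pitched in the grip. I'll fit the full pose.

```bash
cat >> h.py <<'E'
def fit6(P,x0,yaw,dzs=(0.03,),pit=(0,15,30,45)):
    """returns origin, yaw, pitch(+ = far side down), roll"""
    from scipy.optimize import least_squares
    rot=lambda a:Ro.from_euler("ZYX",a,degrees=True)
    P=P[::max(1,len(P)//3000)]
    best=None
    for p0 in pit:
        # pivot at grip local (-46,0,139)
        def res(v): return sdf(rot(v[3:]*10).inv().apply(P-v[:3])+[-.046,0,.139])
        r=least_squares(res,[*x0,yaw/10,p0/10,0],loss="soft_l1",f_scale=.003,x_scale=[.01]*3+[.3]*3)
        if best is None or r.cost<best.cost: best=r
    v=best.x;a=v[3:]*10
    return v[:3],v[:3]-rot(a).apply([-.046,0,.139]),a,np.median(abs(res(v))),len(P)
def grip():
    s=bot.read_state(); return s["position"]-.008*s["tcp_rot"][:,2]
def heldcloud(cam,r=.2):
    g=grip(); im,d=viewer.capture(cam); P=cloud(cam,d,np.ones(d.shape,bool))
    s=bot.read_state(); L=(P-s["position"])@s["tcp_rot"]
    # drop gripper: points behind fingertips & near hand, and the bench
    az=s["tcp_rot"][:2,2]/np.linalg.norm(s["tcp_rot"][:2,2]); D=P-g
    f=D[:,:2]@az; l=D[:,:2]@[-az[1],az[0]]
    k=(P[:,2]>.012)&(f>-.07)&(f<.19)&(abs(l)<.055)&(D[:,2]<.06)&(D[:,2]>-.22)&~((L[:,2]<.013)&(abs(L[:,0])<.03)&(abs(L[:,1])<.07))&(L[:,2]>-.06)
    return P[k],im
E
python3 - <<'E'
from h import *
np.set_printoptions(precision=4,suppress=True)
g=grip();print(g)
for c in ("wrist","scene"):
    P,im=heldcloud(c); print(c,len(P),fit6(P,g,6))
E
```

```text
[0.5036 0.146  0.178 ]
wrist 9800 (array([0.5035, 0.1443, 0.1775]), array([0.5492, 0.1501, 0.0385]), array([ 6.0972, -0.0103,  0.3469]), np.float64(0.0006973363365662226), 3267)
scene 1077 (array([0.5042, 0.1464, 0.1769]), array([0.5483, 0.1551, 0.0375]), array([6.6434, 0.5024, 1.4572]), np.float64(0.0012292608479632233), 1077)
```

No slip: pitch is 0° and the base is at 38 mm. I'll bring them out sideways and then up, and refine the bar with a cylinder fit.

```bash
python3 - <<'E'
from h import *
from scipy.optimize import least_squares
np.set_printoptions(precision=4,suppress=True)
b0=np.array([.196,.981]);al=[]
def cyl(P):
    def res(v): # x at t=0, angle, height, slope
        d=np.array([np.cos(v[1]),np.sin(v[1]),v[3]]);d/=np.linalg.norm(d)
        o=np.array([v[0],-.268,v[2]]);q=P-o
        return np.linalg.norm(q-np.outer(q@d,d),axis=1)-.010
    r=least_squares(res,[.632,np.radians(78.7),.207,0],loss="soft_l1",f_scale=.002)
    v=r.x;return v[0],np.degrees(v[1]),v[2],v[3],np.median(abs(r.fun)),len(P)
for c in ("top","scene"):
    im,d=viewer.capture(c);P=cloud(c,d,np.ones(d.shape,bool))
    t=(P[:,:2]-[.632,-.268])@b0;n=(P[:,:2]-[.632,-.268])@[.981,-.196]
    B=P[(abs(t)<.125)&(abs(n)<.025)&(P[:,2]>.19)&(P[:,2]<.225)&(abs(t)>.025)];al.append(B);print(c,cyl(B))
    m=P[(abs(t)<.18)&(abs(n)<.03)&(P[:,2]>.185)&(P[:,2]<.235)];tt=(m[:,:2]-[.632,-.268])@b0;print("ends",np.percentile(tt,[.5,99.5]))
print(cyl(np.vstack(al)))
s=bot.read_state();p=s["position"]
rel((p+[0,-.2,.02],183,-25),(p+[0,-.22,.23],170,-25))
E
```

```text
top (np.float64(0.6289423139659854), np.float64(78.70511387639505), np.float64(0.20632583081207911), np.float64(5.0146457907172884e-05), np.float64(0.000671902807287311), 1382)
ends [-0.1482  0.1474]
scene (np.float64(0.6309827241687864), np.float64(78.55732932497935), np.float64(0.20702958471969185), np.float64(-0.0003877592917051801), np.float64(0.0006380853860966425), 917)
ends [-0.1487  0.1454]
(np.float64(0.6300566166067058), np.float64(78.62740998883541), np.float64(0.20676555624220047), np.float64(0.0001876574326457889), np.float64(0.0008995605682142836), 2299)
[ 0.0106 -0.1989 -0.027 ] [ 1.3 -0.1  2.7]
[-0.0759 -0.2187 -0.2184] [ 6.8 -0.1 14.5]
```

```bash
python3 -m jog '[[0,0.003,-0.015,-0.006,0,0,0],[0,0.006,-0.04,-0.014,0,0,0],[0,0.01,-0.07,-0.024,0.3,0,0.5],[0,0.01,-0.10,-0.026,0.6,0,1.2],[0,0.01,-0.13,-0.027,0.9,0,1.9],[0,0.01,-0.16,-0.027,1.1,0,2.4],[0,0.01,-0.185,-0.027,1.3,0,2.7],[0,0.006,-0.20,-0.04,1.3,0,2.7],[0,-0.005,-0.21,-0.065,2,0,4],[0,-0.017,-0.212,-0.093,3,0,6],[0,-0.029,-0.214,-0.121,4,0,8.5],[0,-0.041,-0.216,-0.149,5,0,10.5],[0,-0.053,-0.218,-0.177,6,0,13],[0,-0.065,-0.219,-0.203,6.8,0,14.5],[0,-0.076,-0.219,-0.218,6.8,0,14.5],[0,-0.076,-0.219,-0.218,6.8,0,14.5],[0,-0.076,-0.219,-0.218,6.8,0,14.5]]'
python3 - <<'E'
from h import *
np.set_printoptions(precision=4,suppress=True)
print(bot.read_state()["joint_positions"])
g=grip();print(g)
for c in ("scene","top","wrist"):
    P,im=heldcloud(c); print(c,len(P),fit6(P,g,-10))
    cv2.imwrite(f"pics/{c}4.png",im)
E
```

```text
time_s: 14.58
position: [0.5061, -0.0735, 0.3979]
tcp_rot: [[-0.895, 0.173, 0.412], [0.157, 0.985, -0.072], [-0.418, -0.0, -0.908]]
force: [-0.4, -0.3, -3.3]
opening: 0.34
grasp_force: 30.0
[ -24.3252    1.4312  101.1361    7.387    53.6317 -107.479 ]
[ 0.5028 -0.0729  0.4052]
scene 2687 (array([ 0.5047, -0.0791,  0.4053]), array([ 0.5454, -0.0782,  0.2646]), array([-8.752 ,  2.4326,  2.9254]), np.float64(0.0012695366016086986), 2687)
top 2514 (array([ 0.5042, -0.075 ,  0.4063]), array([ 0.5427, -0.0831,  0.2653]), array([-8.733 ,  2.7388, -0.8772]), np.float64(0.0008456864380283102), 2514)
wrist 9932 (array([ 0.5029, -0.0753,  0.4049]), array([ 0.5471, -0.0807,  0.2655]), array([-10.1969,   0.6205,   1.0262]), np.float64(0.0007418202403560344), 3311)
```

View pics/scene4.png

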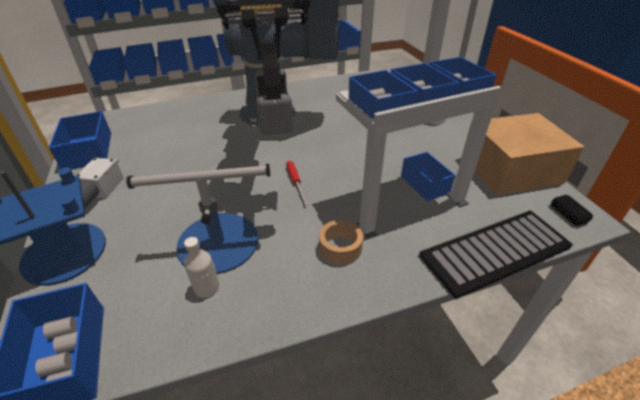

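The scene view shows the muffs held upright at about (275,95), with shelf, bin, tape, screwdriver and bottle undisturbed. Now over the bar.

```bash
python3 - <<'E'
from h import *
rel(([.5976,-.2156,.398],168.6,-25),([.5976,-.2156,.23],168.6,-25))
E
```

```text
[-0.1039 -0.124   0.048 ] [ 0.6 -0.3  1.3]
[-0.0336 -0.124   0.2006] [ 0.6 -0.3  1.3]
```

```bash
python3 -m jog '[[0,-0.007,-0.01,0.004,0,0,0],[0,-0.021,-0.025,0.01,0.2,0,0.3],[0,-0.037,-0.045,0.018,0.3,0,0.6],[0,-0.054,-0.065,0.026,0.4,-0.1,0.8],[0,-0.071,-0.085,0.034,0.5,-0.2,1],[0,-0.087,-0.105,0.041,0.6,-0.3,1.3],[0,-0.099,-0.118,0.046,0.6,-0.3,1.3],[0,-0.104,-0.124,0.048,0.6,-0.3,1.3],[0,-0.104,-0.124,0.048,0.6,-0.3,1.3],[0,-0.104,-0.124,0.048,0.6,-0.3,1.3],[0,-0.104,-0.124,0.048,0.6,-0.3,1.3]]'
python3 - <<'E'
from h import *
np.set_printoptions(precision=4,suppress=True)
s=bot.read_state();print(s["joint_positions"],s["force"])
g=grip();print(g)
for c in ("top","wrist","scene"):
    P,im=heldcloud(c); P=P[P[:,2]>.235]; print(c,len(P),fit6(P,g,-10))
rel(([.5976,-.2156,.398],168.6,-25),([.5976,-.2156,.218],168.6,-25))
E
```

```text
time_s: 16.1
position: [0.5981, -0.215, 0.4003]
tcp_rot: [[-0.887, 0.197, 0.418], [0.178, 0.98, -0.084], [-0.426, -0.001, -0.905]]
force: [-1.1, 0.3, -3.8]
opening: 0.34
grasp_force: 30.0
[ -34.3376   13.1238   86.8365   11.3902   57.1098 -117.2354] [-1.1315  0.2633 -3.8146]
[ 0.5948 -0.2143  0.4076]
top 3461 (array([ 0.595 , -0.2146,  0.408 ]), array([ 0.6359, -0.2276,  0.268 ]), array([-11.0537,   1.4031,  -2.0095]), np.float64(0.0006972753984525312), 3461)
wrist 9793 (array([ 0.5943, -0.2153,  0.4075]), array([ 0.6402, -0.224 ,  0.2687]), array([-11.2593,  -0.2823,   0.186 ]), np.float64(0.0007088483619313961), 3265)
scene 3714 (array([ 0.5963, -0.2167,  0.4087]), array([ 0.6372, -0.2274,  0.2686]), array([-10.993 ,   1.5683,  -1.1062]), np.float64(0.0009513352235040826), 3714)
[ 0.0016 -0.0004  0.0019] [-0.   0.2  0. ]
[ 0.0783 -0.0003  0.1647] [-0.   0.2  0. ]
```

```bash
python3 -m jog '[[0,0.006,0,0.012,0,0.2,0],[0,0.016,0,0.034,0,0.2,0],[0,0.028,0,0.058,0,0.2,0],[0,0.04,0,0.084,0,0.2,0],[0,0.052,0,0.11,0,0.2,0],[0,0.063,0,0.134,0,0.2,0],[0,0.072,0,0.153,0,0.2,0],[0,0.078,0,0.165,0,0.2,0],[0,0.078,0,0.165,0,0.2,0],[0,0.078,0,0.165,0,0.2,0],[0,0.078,0,0.165,0,0.2,0]]'
python3 - <<'E'
from h import *
np.set_printoptions(precision=4,suppress=True)
s=bot.read_state();print(s["joint_positions"],s["force"],s["position"])
im,d=viewer.capture("scene");cv2.imwrite("pics/s5.png",cv2.resize(im[110:290,90:310],None,fx=3.3,fy=3.3))
E
```

```text
time_s: 17.62
position: [0.5988, -0.2163, 0.2188]
tcp_rot: [[-0.887, 0.198, 0.416], [0.179, 0.98, -0.085], [-0.425, -0.002, -0.905]]
force: [0.5, 0.9, -3.0]
opening: 0.342
grasp_force: 30.0
[ -34.3625   25.1075  100.5985   17.9842   32.1653 -126.3683] [ 0.4714  0.9295 -3.0303] [ 0.5988 -0.2163  0.2188]
```

View pics/s5.png

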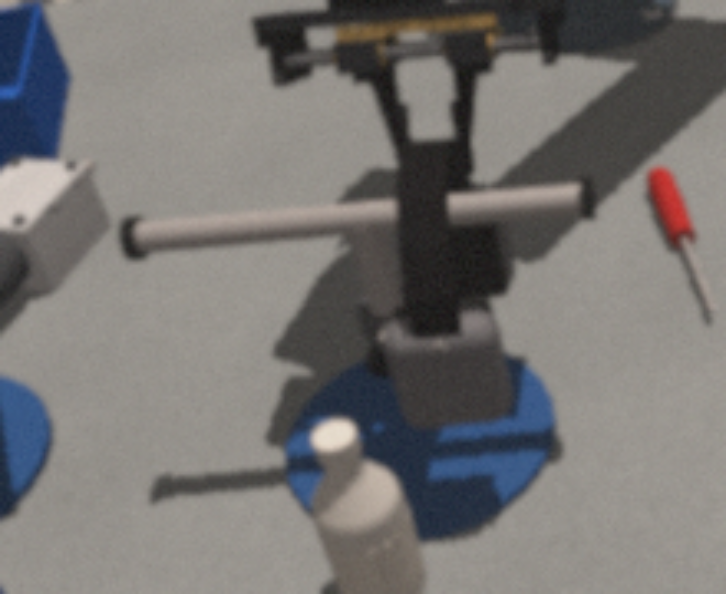

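The crop shows the band astride the bar at (425,205), with the cups on either side at (375,270) and (448,365), and the bottle at (365,510) clear. Now feeling down.

```bash
python3 -m jog '[[0,0.002,0,0.004,0,0,0],[0,0.004,0,0.009,0,0,0],[0,0.006,0,0.013,0,0,0],[0,0.0072,0,0.0154,0,0,0],[0,0.0072,0,0.0154,0,0,0],[0,0.0072,0,0.0154,0,0,0]]'; python3 -m jog '[[0,0.0004,0,0.0009,0,0,0],[0,0.0009,0,0.0018,0,0,0],[0,0.0009,0,0.0018,0,0,0]]';  python3 -m jog '[[0,0.0004,0,0.0009,0,0,0],[0,0.0009,0,0.0018,0,0,0],[0,0.0009,0,0.0018,0,0,0]]'
```

```text
time_s: 18.42
position: [0.5982, -0.216, 0.2007]
tcp_rot: [[-0.888, 0.198, 0.415], [0.179, 0.98, -0.084], [-0.423, -0.001, -0.906]]
force: [-0.3, 0.7, -3.8]
opening: 0.338
grasp_force: 30.0
time_s: 18.8
position: [0.598, -0.2159, 0.1985]
tcp_rot: [[-0.888, 0.198, 0.414], [0.179, 0.98, -0.084], [-0.423, -0.0, -0.906]]
force: [0.7, 0.0, -2.8]
opening: 0.337
grasp_force: 30.0
time_s: 19.18
position: [0.5979, -0.2158, 0.1964]
tcp_rot: [[-0.888, 0.198, 0.414], [0.179, 0.98, -0.084], [-0.423, -0.0, -0.906]]
force: [0.0, -0.8, -3.1]
opening: 0.338
grasp_force: 30.0
```

```bash
python3 -m jog '[[0,0.0002,0,0.0005,0,0,0],[0,0.0004,0,0.0009,0,0,0],[0,0.0004,0,0.0009,0,0,0]]'; python3 -m jog '[[0,0.0002,0,0.0005,0,0,0],[0,0.0004,0,0.0009,0,0,0],[0,0.0004,0,0.0009,0,0,0]]'; python3 -m jog '[[0,0.0002,0,0.0005,0,0,0],[0,0.0004,0,0.0009,0,0,0],[0,0.0004,0,0.0009,0,0,0]]'
```

```text
time_s: 19.55
position: [0.598, -0.2159, 0.1955]
tcp_rot: [[-0.888, 0.198, 0.414], [0.179, 0.98, -0.084], [-0.423, -0.001, -0.906]]
force: [-0.4, -0.5, -2.5]
opening: 0.339
grasp_force: 30.0
time_s: 19.92
position: [0.5981, -0.216, 0.1946]
tcp_rot: [[-0.888, 0.198, 0.415], [0.179, 0.98, -0.084], [-0.423, -0.001, -0.906]]
force: [0.5, -0.8, -2.8]
opening: 0.336
grasp_force: 30.0
time_s: 20.3
position: [0.5983, -0.216, 0.194]
tcp_rot: [[-0.888, 0.198, 0.415], [0.179, 0.98, -0.085], [-0.424, -0.001, -0.906]]
force: [0.1, 0.5, -0.3]
opening: 0.337
grasp_force: 30.0
```

```bash
python3 -m jog '[[0,0.0002,0,0.0005,0,0,0],[0,0.0002,0,0.0005,0,0,0]]'; python3 - <<'E'
from h import *
np.set_printoptions(precision=4,suppress=True)
s=bot.read_state();print(s["force"],s["moment"])
g=grip()
for c in ("wrist","scene"):
    P,im=heldcloud(c); P=P[(P[:,2]>.07)]; 
    t=(P[:,:2]-[.630,-.268])@[.197,.980];n=(P[:,:2]-[.630,-.268])@[.98,-.197]
    P=P[~((abs(n)<.025)&(P[:,2]<.222)&(P[:,2]>.185))&~((abs(n)<.025)&(t<.022))]
    print(c,len(P),fit6(P,g,-11))
E
```

```text
time_s: 20.55
position: [0.5984, -0.2161, 0.1936]
tcp_rot: [[-0.888, 0.198, 0.415], [0.179, 0.98, -0.085], [-0.424, -0.001, -0.906]]
force: [-0.6, 0.9, 1.2]
opening: 0.341
grasp_force: 30.0
[-0.5863  0.8871  1.2389] [0.2191 0.1163 0.0815]
wrist 9399 (array([ 0.5945, -0.2159,  0.2007]), array([ 0.6433, -0.2251,  0.0629]), array([-11.2587,  -1.492 ,   0.2051]), np.float64(0.0006897300455504505), 3133)
scene 2682 (array([ 0.5967, -0.2199,  0.2011]), array([ 0.6415, -0.2307,  0.0622]), array([-10.4429,   0.0076,  -1.0373]), np.float64(0.0012294581884694407), 2682)
```

The bar now carries the weight: vertical force went from -3 to +1.2 N. The muffs' centre sits about 4 mm beyond the bar, so I'll ease up, shift back 4 mm and settle again.

```bash
python3 -m jog '[[0,-0.0005,0,-0.001,0,0,0],[0,-0.0009,0,-0.0018,0,0,0],[0,0.001,0,-0.0027,0,0,0],[0,0.0027,0,-0.0035,0,0,0],[0,0.003,0,-0.0028,0,0,0],[0,0.0034,0,-0.0021,0,0,0],[0,0.0036,0,-0.0017,0,0,0],[0,0.0036,0,-0.0017,0,0,0]]'; python3 - <<'E'
from h import *
np.set_printoptions(precision=4,suppress=True)
g=grip()
for c in ("wrist","scene"):
    P,im=heldcloud(c); P=P[(P[:,2]>.07)]; 
    t=(P[:,:2]-[.630,-.268])@[.197,.980];n=(P[:,:2]-[.630,-.268])@[.98,-.197]
    P=P[~((abs(n)<.025)&(P[:,2]<.222)&(P[:,2]>.185))&~((abs(n)<.025)&(t<.022))]
    r=fit6(P,g,-11); print(c,r[1],r[2],"n",(r[1][:2]-[.630,-.268])@[.98,-.197])
print(bot.read_state()["force"])
E
```

```text
time_s: 21.65
position: [0.5945, -0.2154, 0.1936]
tcp_rot: [[-0.888, 0.198, 0.415], [0.179, 0.98, -0.085], [-0.424, -0.001, -0.906]]
force: [-0.8, -0.4, 1.4]
opening: 0.338
grasp_force: 30.0
wrist [ 0.6401 -0.2246  0.0632] [-11.4178  -1.7571   0.1878] n 0.0013407121760073215
scene [ 0.6381 -0.2301  0.0626] [-10.9748  -0.336   -1.249 ] n 0.0004770982331880311
[0.2337 0.4387 1.406 ]
```

Centred to about 1 mm, with the force still showing it resting on the bar. Releasing gradually and backing off along the fingers.

```bash
python3 -m jog '[[0.36,0,0,0,0,0,0],[0.4,0,0,0,0,0,0],[0.5,0,0,0,0,0,0],[0.7,0,0,0,0,0,0],[0.85,0,0,0,0,0,0],[0.85,0,0,0,0,0,0],[0.85,0,0,0,0,0,0],[0.85,0,0,-0.01,0,0,0],[0.85,0,0,-0.025,0,0,0],[0.85,0,0,-0.045,0,0,0],[0.85,0,0,-0.07,0,0,0],[0.85,0,0,-0.10,0,0,0],[0.85,0,0,-0.13,0,0,0],[0.85,0,0,-0.15,0,0,0],[0.85,0,0,-0.15,0,0,0],[0.85,0,0,-0.15,0,0,0]]'; python3 - <<'E'
from h import *
np.set_printoptions(precision=4,suppress=True)
g=np.array([.594,-.215,.201])
for k in range(2):
  for c in ("scene","top","wrist"):
    im,d=viewer.capture(c);P=cloud(c,d,np.ones(d.shape,bool))
    if k==0 and c=="scene": cv2.imwrite("pics/s6.png",cv2.resize(im[110:290,90:310],None,fx=3.3,fy=3.3))
    D=P-[.639,-.226,0]; n=D[:,:2]@[.98,-.197];t=D[:,:2]@[.197,.98]
    P=P[(abs(n)<.1)&(abs(t)<.055)&(P[:,2]>.03)&(P[:,2]<.235)&~((abs(n)<.025)&(P[:,2]<.222))]
    r=fit6(P,g,-11,pit=(-10,0,10)); print(c,len(P),r[1],r[2],r[3])
for t in ("bottle","bin","screwdriver","tape"): print(t,[(np.round(x["xyz"],3),round(x["p"],2)) for x in models.tip_of("top",t)[:1]])
E
```

```text
time_s: 23.75
position: [0.5317, -0.2023, 0.3289]
tcp_rot: [[-0.888, 0.198, 0.414], [0.179, 0.98, -0.084], [-0.423, -0.001, -0.906]]
force: [0.3, 0.4, -0.7]
opening: 0.848
grasp_force: 0.0
scene 2580 [ 0.6422 -0.2309  0.0629] [-11.899   -2.0122  -1.7195] 0.0010609823838219276
top 1846 [ 0.6393 -0.2278  0.0629] [-12.2491  -1.52    -1.3802] 0.0009365576757727903
wrist 6221 [ 0.6454 -0.2259  0.0644] [-11.7536  -3.9766   0.127 ] 0.0006396272458342733
scene 2580 [ 0.6421 -0.2307  0.0628] [-11.9179  -1.9582  -1.6006] 0.001079252838454555
top 1845 [ 0.639  -0.2276  0.063 ] [-12.2787  -1.3095  -1.2911] 0.0009539023813969543
wrist 6255 [ 0.6455 -0.2258  0.0647] [-11.7975  -4.0535   0.1979] 0.0006230941312764201
bottle [(array([ 0.757, -0.309, -0.003]), 0.88)]
bin [(array([0.592, 0.336, 0.001]), 0.87)]
screwdriver [(array([ 0.473, -0.019, -0.   ]), 0.67)]
tape [(array([ 0.75 ,  0.011, -0.001]), 0.59)]
```

View pics/s6.png

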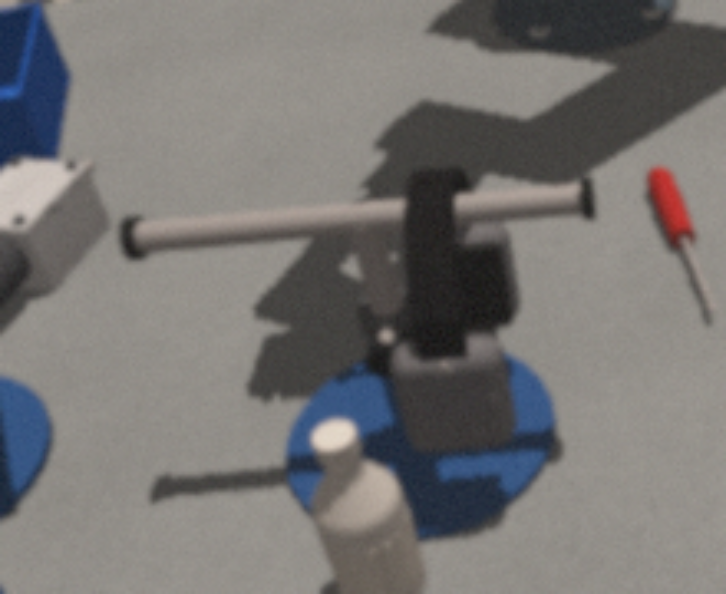

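The crop shows the muffs hanging on the bar, band at (435,205) and one cup on each side at (485,270) and (452,395). They're free of the gripper and nothing else has moved. I'll move further off, let them settle and check for stillness.

```bash
python3 -m jog '[[1,0,0,-0.03,0,0,0],[1,0,0,-0.06,0,0,0],[1,0,0,-0.06,0,0,0],[1,0,0,-0.06,0,0,0],[1,0,0,-0.06,0,0,0],[1,0,0,-0.06,0,0,0],[1,0,0,-0.06,0,0,0],[1,0,0,-0.06,0,0,0],[1,0,0,-0.06,0,0,0],[1,0,0,-0.06,0,0,0],[1,0,0,-0.06,0,0,0],[1,0,0,-0.06,0,0,0],[1,0,0,-0.06,0,0,0],[1,0,0,-0.06,0,0,0],[1,0,0,-0.06,0,0,0],[1,0,0,-0.06,0,0,0],[1,0,0,-0.06,0,0,0],[1,0,0,-0.06,0,0,0],[1,0,0,-0.06,0,0,0],[1,0,0,-0.06,0,0,0]]'; python3 - <<'E'
from h import *
np.set_printoptions(precision=4,suppress=True)
g=np.array([.594,-.215,.201])
for k in range(4):
  for c in ("scene","top","wrist"):
    im,d=viewer.capture(c);P=cloud(c,d,np.ones(d.shape,bool))
    D=P-[.639,-.226,0]; n=D[:,:2]@[.98,-.197];t=D[:,:2]@[.197,.98]
    P=P[(abs(n)<.1)&(abs(t)<.055)&(P[:,2]>.03)&(P[:,2]<.235)&~((abs(n)<.025)&(P[:,2]<.222))]
    r=fit6(P,g,-11,pit=(-10,0,10)); print(c,bot.read_state()["time_s"],r[1],r[2])
E
```

```text
time_s: 26.75
position: [0.5071, -0.1975, 0.3834]
tcp_rot: [[-0.888, 0.198, 0.414], [0.179, 0.98, -0.084], [-0.423, -0.001, -0.906]]
force: [0.2, 0.9, -0.1]
opening: 1.0
grasp_force: 0.0
scene 26.8 [ 0.6422 -0.2309  0.063 ] [-11.9785  -2.029   -1.7365]
top 26.85 [ 0.6407 -0.2289  0.0628] [-12.1855  -2.6616  -1.7654]
wrist 26.9 [ 0.6454 -0.2258  0.0646] [-11.9029  -4.0105  -0.032 ]
scene 26.95 [ 0.6422 -0.231   0.0629] [-12.0558  -2.0659  -1.7278]
top 27.0 [ 0.6404 -0.2289  0.0627] [-12.2799  -2.5069  -1.8438]
wrist 27.05 [ 0.6453 -0.2258  0.0645] [-11.9268  -3.9682  -0.0757]
scene 27.1 [ 0.6422 -0.2308  0.0628] [-12.0629  -2.0363  -1.6261]
top 27.15 [ 0.6408 -0.2289  0.0627] [-12.1708  -2.6996  -1.7267]
wrist 27.2 [ 0.6453 -0.2257  0.0645] [-11.8808  -3.9232   0.0946]
scene 27.25 [ 0.6421 -0.2308  0.063 ] [-11.8858  -1.9712  -1.7176]
top 27.3 [ 0.6405 -0.2288  0.0627] [-12.2039  -2.5882  -1.7484]
wrist 27.35 [ 0.6454 -0.2257  0.0646] [-11.7707  -3.9798   0.224 ]
```

It is still, square to within about 1°, and upright to within 2–4°.

```bash
python3 -c "
from rig import workorder;print(workorder.hand_in())"
```

```text
the job is handed in; nothing more can be done
None
```

The ear defenders are hanging on the T-stand's bar, one cup on each side, square to within about 1°, tilted 2–4° and still; I felt the band settle before letting go, the bin, bottle, screwdriver and tape measured as unmoved, and I handed the job in at about 27 s (no verdict was returned).

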